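# Hold the drill guide on its mark over a registered ticket pad

## Robot

A 6-joint arm with a two-finger parallel gripper is mounted at the origin on a cart in front of the work surface, level with it; the furniture and walls round the work are solid. World frame = base frame: x ahead of the robot, y to its left, z up, the work surface at z = 0. Lengths are in m, angles in degrees, forces in N, time in s.
With the tool pointing down it reaches from about 0.4 to 0.825 m from the base axis. Payload 7 kg.
Tool frame: the origin (TCP) lies midway between the tips of the shut fingers; the grasp point (between the pads) lies 19 mm behind it; z points along the fingers, y is the line along which they close (so a half turn about z gives the same grasp; the last joint's range is limited). The gripper opens to 88 mm and grips with 3 to 60 N. Pads are 19 mm wide; open, the fingers measure 130 mm over their backs; the gripper's body (78 mm by 193 mm) begins 47 mm behind the grasp point.
Start: joints at [84.632, 20.546, 0.682, 0, -70.136, -16.507], TCP at [0.252, 0.626, 0.227] pointing down, gripper open.
Joint ranges: [-176.03, 176.03], [-82.01, 121.73], [-58.28, 71.71], [-173.87, 95.51], [-174.79, -0.11], [-173.66, 173.66]. Speed limits (degrees/s): [136.94, 136.94, 172.46, 180, 180, 180].

## Interface

Orientations are given as [roll, pitch, yaw] about the fixed x, y, z axes, in that order (R = Rz(yaw) Ry(pitch) Rx(roll)).
In Python, from plant import ctrl gives the robot as it stands.
- The arm moves only by the tool step_arm, never from a script. Its argument "rows" is a list of rows, each a list of 3 entries, a list of its own where there are three numbers: the closure, from 0 (fully open) to 1 (shut), then the shift along the world's x, y, z in mm, then the turn, a rotation vector about the world's x, y, z in rad. A call has exactly 5 rows; each row is the pose to reach, as a shift and turn from the pose commanded when the call began; what a row does not reach only later rows make up. A row lasts 1/12 s, in which the tool goes at most 41.7 mm and 7.16 degrees, less where a joint would pass 70% of its speed; a pose out of reach is approached as far as the arm can. A call with a gripper value outside its range is refused whole. The fingers move at their own pace and stop on an object; the grip force is fixed at half the most. Time passes only in rows, so rows that repeat a pose let the fingers close, or fill a call up. It gives the time, the measured TCP pose, the force, the opening and the grip force at its end, in the units of the state.
- ctrl.get_obs(): the state, without advancing time (a new reading comes with each control period).
- ctrl.snapshot(name): name is "scene" or "side" or "wrist"; returns the picture (480x640x3 uint8, red, green, blue); there is no depth.
- ctrl.camera_model(name): a dict with "intrinsics" (3x3 intrinsics, pixels), "distortion" ([k1, k2, p1, p2, k3] as OpenCV has them; the pictures are not rectified), "R" (3x3) and "t" (3): a world point X has camera coordinates R X + t. Camera axes: x right, y down, z forward; pixel columns grow to the right and rows downward; lengths in m; the calibration is good to about 2 mm. A picture is of the moment at which its call begins: read the wrist's pose just before it. camera_model takes no time and is no camera call; for the wrist camera it gives the pose at the moment of the call.
- ctrl.close_job(): hands the job in; it is judged then, once.
The state is a dict: "clock": time; "joint_pos": joint angles; "qvel": joint speeds; "tau": joint torques, N m; "tool_pos": TCP position; "orientation": TCP orientation; "force": force on the tool from outside, world axes, zero at the start; "moment": the same for the moment, N m; "opening": finger opening in m; "gripper_force": force on a finger pad.
Only numpy, scipy, OpenCV 4.12 (cv2) and the standard library are available. Lean on these libraries where they do the work, as an engineer would, in place of code of your own. Each camera call takes 0.05 s, during which the arm holds its last target. There are 200 camera calls.

## Task

Get the ticket pad ready for its hanging hole: on the bed of the grey drilling jig, push it fully home and flush against both the rear stop and the side stop, leaving it flat. Then pull out the spring-return drill guide (the orange post is its handle) until its yellow pointer lines up with the white line on the red mark, and finish while still holding it there; let nothing go, because a colleague drills next and the guide springs back if released. Do not disturb the tape roll, the red marker pen or the mint cup standing around the jig.

Things in the scene. Friction and masses are not known exactly. Their poses are not given: they have to be found in the camera images.
- jig: fixed drilling jig with a grey bed plate, its top 10 mm above the worktop. Origin on the worktop near the bed's middle (bed spans own x -100..+105, y -115..+140 mm); own x points to the rear stop (away from the robot), own y to the side stop and the rail. An aluminium rail 30 mm wide (centre at own y +85 mm, top 28 mm above the worktop) runs along x and carries the drill guide
- rear_stop (a point): middle of the rear stop's inner face at bed level, jig frame (60, -30, 10) mm. Steel bar along the jig's y from -108 to +47 mm, 12 mm thick, rising 14 mm above the bed; its inner face looks to the jig's -x
- side_stop (a point): middle of the side stop's inner face at bed level, jig frame (8, 40, 10) mm. Steel bar along the jig's x from -45 to +60 mm, 12 mm thick, rising 14 mm above the bed; its inner face looks to the jig's -y
- corner (a point): inner corner where the two stop faces meet, on top of the bed; jig frame (60, 40, 10) mm. One corner of the pad belongs here
- pad: loose white ticket pad, a stiff block 60 x 85 x 19 mm, printed top, about 0.12 kg, lying on the bed short of both stops, within 20 degrees of square. Origin at its underside centre; own x along the 60 mm side, y along the 85 mm side. Home: axes as the jig's, origin at jig frame (30, -2.5, 10) mm, an 85 mm side flat on the rear stop, a 60 mm end flat on the side stop
- guide: the drill guide: the black carriage that slides on the rail, with its orange post, arm and pointer. Origin at the centre line of the post, 32 mm above the worktop; axes as the jig's. At rest at jig frame (40, 85, 32) mm
- guide_travel (a joint): travel (m) of the drill guide, a black carriage 85 x 38 mm, top 44 mm above the worktop: 0 at rest, growing as it is pulled along the jig's -x, 0.10 at the front end. A spring always draws it back: about 5 N at 0, rising 0.8 N per cm, so 8 to 11 N at the mark
- bush (a point): centre of the brass drill bush at the end of the guide's aluminium arm, which reaches from the carriage along the jig's -y, 34 to 42 mm above the worktop. At rest it stands just behind the rear stop, at jig frame (80, -2.5, 38) mm; pulled out, it passes over the seated pad with 5 mm of air
- post (a point): orange upright round post on the carriage, the guide's handle: 18 mm diameter, 43 mm high, its foot has a 26 mm collar 4 mm high. This point is the centre of its foot, 44 mm above the worktop; top at 87 mm. At rest at jig frame (40, 85) mm; it moves with the guide
- pointer (a point): outer tip of the yellow pointer (3 mm wide) that sticks out of the carriage towards the mark, level with the post along the rail; jig frame (40, 117, 44) mm at rest
- mark: fixed red mark block, 16 x 14 x 32 mm, standing on the bed beside the rail with a white line across its top (42 mm above the worktop). Origin at the foot of its rail-side edge, its x on the white line; its axes are parallel to the jig's. The guide must travel 48 to 75 mm to bring the pointer to it: travel wanted = 40 mm minus the mark's x in the jig frame
- tape_roll: bystander: brown tape roll lying flat, 79 mm diameter, 37 mm high, origin at its underside centre, on the worktop left of the jig
- marker: bystander: red and white marker pen 126 x 18 x 20 mm lying on the worktop right of the jig, origin at its underside centre
- cup: bystander: mint cup 70 x 92 x 50 mm on the worktop behind the jig, origin at its underside centre
Not all that is in view belongs to the job. Of the things that look like the pad, the largest one is meant.

How it is judged (in metres and radians):
On the way, in this order (a step that is already met when the one before it is completed fails the run):
1. the ticket pad lies flat on the bed, home against both stops (x of pad in the frame of jig between 0.027 and 0.033 m and y of pad in the frame of jig between -0.0055 and 0.0005 m and z of pad in the frame of jig below 0.013 m and angle between the x axis of pad and the x axis of jig, either way round below 0.035 rad and angle between pad's own z axis and vertical below 0.05 rad), for 0.3 s.
2. the guide is pulled out until the pointer is at the mark, the pad still home (all of step 1 and x of pointer in the frame of mark between -0.004 and 0.004 m and contact force between the fingers and guide above 3 N), for 0.3 s.
At the end, for the whole second after the job is handed in: The pad lies flat on the bed within 3 mm of both stops and square within 2 degrees, the pointer is within 4 mm of the mark's white line along the rail and still, and the fingers hold the guide against the spring with more than 3 N (all of step 2 and velocity of joint guide_travel between -0.01 and 0.01 m/s); the arm keeps its last pose, push and grip.
It fails at once if a bystander (tape roll, marker pen, cup) is moved more than 20 mm (distance of any of tape_roll, marker, cup from where it was at the start of the episode above 0.02 m).
It also fails if it takes over 64 s, if anything falls off the work surface, if the arm or the gripper's body presses on something with over 40 N, if the wrist force passes 120 N, or if a joint passes its speed limit or range.

## Working session

There is one attempt and no reset: what is moved stays moved. The work goes in short steps, Python scripts to look and compute and a tool call to move; the robot and the scene stay as the last step left them, time stands still between calls to the robot, and variables do not carry over. Pictures are saved under pics/ and viewed, at most 10 in all, crops included, and the job is handed in when it is done.

Besides the shell and the picture viewer there is one more tool, called by a JSON object that holds its "name" and its "arguments". step_arm: Moves the arm, as the interface text tells. Its arguments: {"type":"object","properties":{"rows":{"type":"array"}},"required":["rows"]}

```bash
mkdir -p pics; cat > h.py <<'E'
import numpy as np, cv2
from plant import ctrl
def snap(name,fn):
    im=ctrl.snapshot(name); cv2.imwrite('pics/'+fn,im[:,:,::-1]); return im
def ray(name,uv,z,cm=None):
    cm=cm or ctrl.camera_model(name)
    K=np.array(cm['intrinsics']);D=np.array(cm['distortion']);R=np.array(cm['R']);t=np.array(cm['t'])
    p=cv2.undistortPoints(np.array([[uv]],float),K,D)[0,0]
    d=R.T@np.array([p[0],p[1],1]);c=-R.T@t
    return c+d*(z-c[2])/d[2]
def proj(name,X):
    cm=ctrl.camera_model(name)
    R=np.array(cm['R']);t=np.array(cm['t'])
    return cv2.projectPoints(np.array(X,float).reshape(-1,1,3),cv2.Rodrigues(R)[0],t,np.array(cm['intrinsics']),np.array(cm['distortion']))[0][:,0]
E
python3 - <<'E'
from h import *
for n in ('scene','side'): 
    snap(n,n+'0.png'); cm=ctrl.camera_model(n); print(n,-np.array(cm['R']).T@np.array(cm['t']))
o=ctrl.get_obs();print(o['clock'],o['tool_pos'],o['orientation'],o['opening'])
E
```

```text
scene [-0.09507295 -0.69354377  1.02147051]
side [ 0.20807852 -0.67609252  0.58124346]
0.1 [0.25135515 0.62597597 0.22570221] [ 1.79913774e+02 -7.23357379e-03 -2.18821284e+01] 0.08765796478532338
```

View pics/scene0.png

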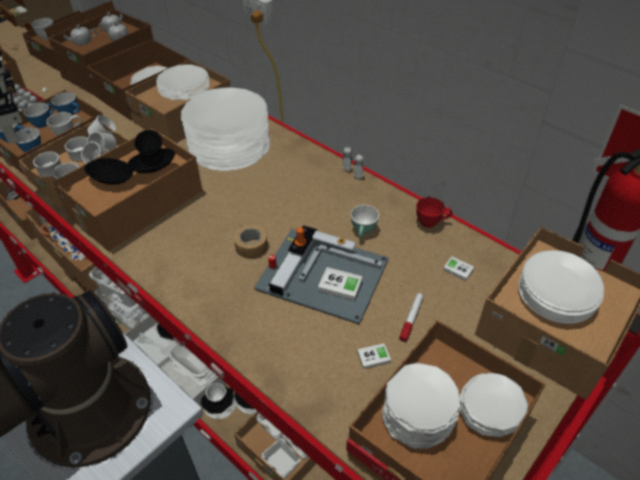

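View pics/side0.png

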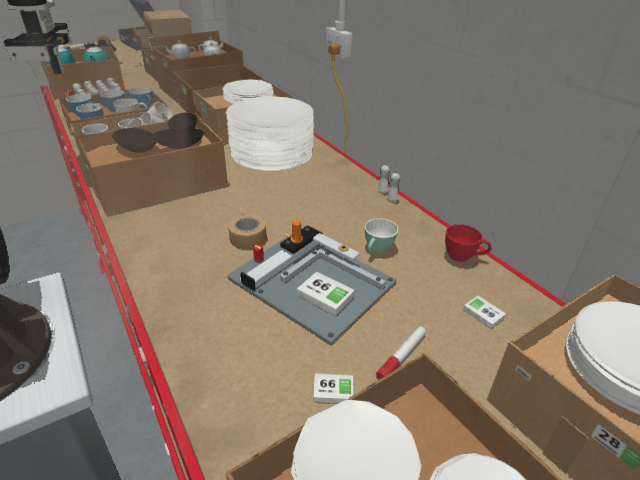

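The scene view shows the jig at about (325,275) with the pad at (341,283). In the side view the jig is at about (315,280) and the pad at (325,292). I'll enlarge both.

```bash
python3 - <<'E'
import cv2
a=cv2.imread('pics/side0.png')[212:347,222:402];cv2.imwrite('pics/sc.png',cv2.resize(a,None,fx=4.4,fy=4.4,interpolation=cv2.INTER_CUBIC))
a=cv2.imread('pics/scene0.png')[215:330,245:398];cv2.imwrite('pics/cc.png',cv2.resize(a,None,fx=5,fy=5,interpolation=cv2.INTER_CUBIC))
E
```

```text
(no output)
```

View pics/sc.png

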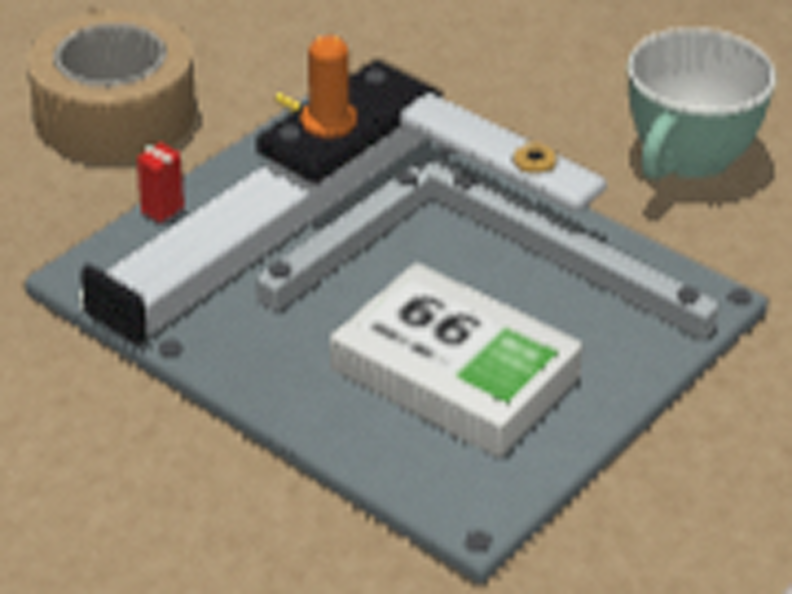

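View pics/cc.png

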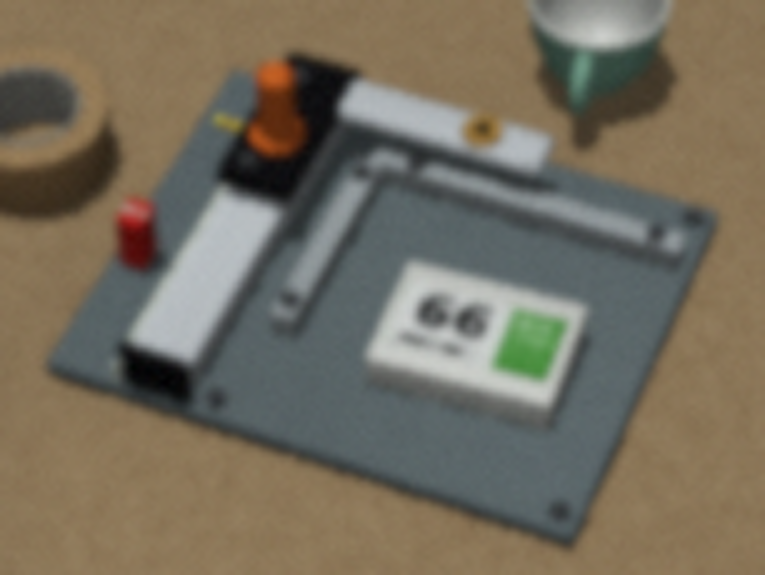

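```bash
cat > fit.py <<'E'
from h import *
from scipy.optimize import least_squares as L
S=lambda u,v:(222+(u+.5)/4.4-.5,212+(v+.5)/4.4-.5)
C=lambda u,v:(245+(u+.5)/5-.5,215+(v+.5)/5-.5)
def T(p,X):
    c,s=np.cos(p[2]),np.sin(p[2]);X=np.array(X,float)
    return np.c_[p[0]+c*X[:,0]-s*X[:,1],p[1]+s*X[:,0]+c*X[:,1],X[:,2]]
def fit(obs,p0):
    f=lambda p:np.concatenate([(proj(n,T(p,X))-np.array(uv)).ravel() for n,X,uv in obs])
    r=L(f,p0,x_scale=[.01,.01,.1]);print(np.round(r.x[:2],4),np.degrees(r.x[2]).round(2),'res',np.round(r.fun,1));return r.x
E
python3 - <<'E'
from fit import *
b=[(-.1,.14,.01),(-.1,-.115,.01),(.105,-.115,.01)]
jo=[('side',b+[(.04,.117,.044),(.04,.085,.087),(.08,-.0025,.042)],[S(27,286),S(482,575),S(766,300),S(278,97),S(328,40),S(535,156)]),
 ('scene',b+[(.105,.14,.01),(.04,.117,.044),(.04,.085,.087),(.08,-.0025,.042)],[C(52,363),C(573,538),C(717,216),C(238,70),C(216,122),C(276,66),C(484,129)])]
j=fit(jo,[.55,0,0]); fit(jo[:1],j); fit(jo[1:],j)
q=[(-.03,.0425,.029),(.03,.0425,.029),(.03,-.0425,.029),(-.03,-.0425,.029)]
po=[('side',q,[S(332,340),S(415,263),S(581,345),S(500,430)]),('scene',q,[C(367,356),C(408,263),C(586,303),C(548,408)])]
p=fit(po,j); fit(po[:1],p); fit(po[1:],p)
def injig(X):
    d=np.array(X[:2])-j[:2];c,s=np.cos(j[2]),np.sin(j[2]);return np.round([c*d[0]+s*d[1],-s*d[0]+c*d[1]],4)
print('pad in jig',injig(p),np.degrees(p[2]-j[2]))
for n,uv in (('side',S(160,152)),('scene',C(134,207))): print('mark',injig(ray(n,uv,.042)))
for n,uv in (('side',(247,245)),('scene',(250,250))):print('tape',ray(n,uv,0.02))
for n,uv in (('side',(380,245)),('scene',(364,230))):print('cup',ray(n,uv,0.02))
for n,uv in (('side',(402,352)),('scene',(412,316))):print('marker',ray(n,uv,0.01))
E
```

```text
[ 0.5566 -0.1235] 19.23 res [-1.  -1.8  0.9 -0.4  2.4 -0.8  0.5 -0.7  0.8  0.5  0.8  1.1 -2.3  0.3
 -0.2  0.8  0.7 -0.5 -1.5 -0.3 -0.4 -0.3 -0.5  1.6 -0.6  1.5]
[ 0.5551 -0.1235] 19.39 res [-1.8 -1.4  0.4 -0.   1.8 -0.7 -0.4 -0.4 -0.1  0.7  0.   1.2]
[ 0.5588 -0.1236] 19.2 res [-1.6 -0.2  0.5  0.2  1.3 -0.9 -0.8 -0.8  0.3 -0.8  0.2  1.1  0.1  1. ]
[ 0.5471 -0.1695] 22.89 res [-0.4 -0.8  0.4 -0.5  1.1 -0.5  0.8 -0.8 -0.8  1.1 -0.4  0.4 -0.2  1.5
 -0.2  0.4]
[ 0.5456 -0.1704] 22.68 res [-0.9 -0.2  0.   0.1  0.7  0.1  0.2 -0.1]
[ 0.5496 -0.1686] 23.22 res [-0.4  0.3 -0.1 -0.4  0.2  0.6  0.3 -0.5]
pad in jig [-0.0241 -0.0403] 3.660706072535285
mark [-0.026   0.1286]
mark [-0.0227  0.1285]
tape [0.48346421 0.03118586 0.02      ]
tape [0.485812   0.05741395 0.02      ]
cup [ 0.72109014 -0.10398055  0.02      ]
cup [ 0.71782257 -0.10232863  0.02      ]
marker [ 0.58521324 -0.33826713  0.01      ]
marker [ 0.59035885 -0.33900885  0.01      ]
```

{"name": "step_arm", "arguments": {"rows": [[1, [5, -13, 35], [0, 0, -0.12]], [1, [18, -48, 65], [0, 0, -0.24]], [1, [33, -86, 75], [0, 0, -0.36]], [1, [48, -124, 75], [0, 0, -0.48]], [1, [62, -162, 75], [0, 0, -0.6]]]}}

```text
clock: 0.52
tool_pos: [0.3125, 0.4668, 0.3023]
orientation: [-179.9, 0.1, -56.5]
force: [0.5, -0.3, 0.5]
opening: 0.0598
gripper_force: 0.0
```

{"name": "step_arm", "arguments": {"rows": [[1, [14, -38, 0], [0, 0, -0.12]], [1, [28, -76, 0], [0, 0, -0.252]], [1, [42, -114, 0], [0, 0, -0.252]], [1, [56, -152, 0], [0, 0, -0.252]], [1, [70, -190, 0], [0, 0, -0.252]]]}}

```text
clock: 0.93
tool_pos: [0.3821, 0.276, 0.3014]
orientation: [180.0, 0.0, -70.7]
force: [1.9, 0.1, -0.6]
opening: 0.0266
gripper_force: 0.0
```

{"name": "step_arm", "arguments": {"rows": [[1, [14, -38, 0], [0, 0, 0]], [1, [28, -76, 0], [0, 0, 0]], [1, [42, -114, 0], [0, 0, 0]], [1, [56, -152, 0], [0, 0, 0]], [1, [70, -190, 0], [0, 0, 0]]]}}

```text
clock: 1.35
tool_pos: [0.4521, 0.086, 0.3017]
orientation: [-180.0, 0.0, -70.7]
force: [0.7, 0.3, 0.5]
opening: 0.0011
gripper_force: 0.0
```

{"name": "step_arm", "arguments": {"rows": [[1, [14, -38, 0], [0, 0, 0]], [1, [28, -76, 0], [0, 0, 0]], [1, [42, -114, 0], [0, 0, 0]], [1, [56, -152, 0], [0, 0, 0]], [1, [70, -190, 0], [0, 0, 0]]]}}

```text
clock: 1.77
tool_pos: [0.5222, -0.1041, 0.3014]
orientation: [-180.0, 0.0, -70.7]
force: [0.3, 1.5, -0.2]
opening: 0.0006
gripper_force: 0.0
```

```bash
python3 - <<'E'
from h import *
snap('wrist','w1.png')
j=(.5566,-.1235,np.radians(19.3))
from fit import T
print(proj('wrist',T(j,[(-.1,.14,.01),(-.1,-.115,.01),(.105,-.115,.01),(.06,.04,.024),(-.0245,.118,.042),(.04,.117,.044)])).round(0))
E
```

```text
[[376. 292.]
 [384.  80.]
 [202.  81.]
 [246. 218.]
 [317. 285.]
 [263. 285.]]
```

View pics/w1.png

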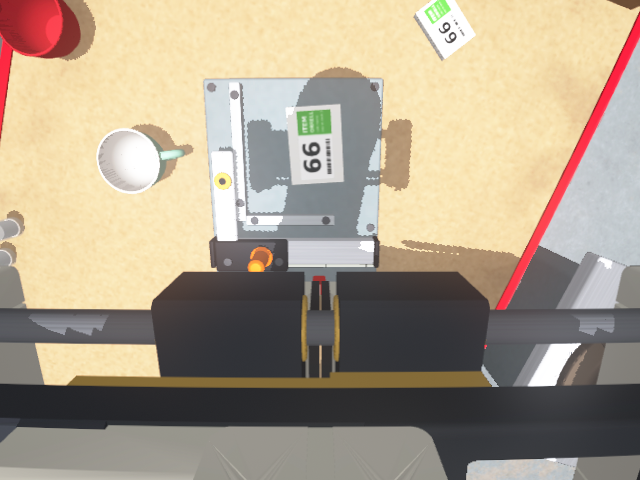

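The wrist view agrees with the fit: bed corners at (384,80) and (204,80), pad centre at (316,145), mark at (319,278). Next I'll go beside the pad's outer end.

{"name": "step_arm", "arguments": {"rows": [[1, [12, -34, -10], [0, 0, 0]], [1, [24, -68, -20], [0, 0, 0]], [1, [37, -101, -30], [0, 0, 0]], [1, [49, -133, -45], [0, 0, 0]], [1, [49, -133, -85], [0, 0, 0]]]}}

```text
clock: 2.23
tool_pos: [0.575, -0.2404, 0.2193]
orientation: [-179.7, -0.3, -70.8]
force: [2.3, -0.1, 1.4]
opening: 0.0006
gripper_force: 0.0
```

{"name": "step_arm", "arguments": {"rows": [[1, [0, 0, -40], [0, 0, 0]], [1, [0, 0, -80], [0, 0, 0]], [1, [0, 0, -120], [0, 0, 0]], [1, [0, 0, -160], [0, 0, 0]], [1, [0, 0, -198], [0, 0, 0]]]}}

```text
clock: 2.65
tool_pos: [0.5704, -0.2349, 0.0164]
orientation: [180.0, 0.0, -70.7]
force: [1.2, -0.1, 0.1]
opening: 0.0005
gripper_force: 0.0
```

```bash
python3 - <<'E'
from h import *
from fit import *
snap('side','s2.png');o=ctrl.get_obs();print(o['tool_pos'],o['force'])
b=[(-.1,-.115,.01),(.105,-.115,.01),(.08,-.0025,.042)]
import cv2
im=cv2.imread('pics/w1.png')
a=cv2.imread('pics/s2.png')[192:357,202:422];cv2.imwrite('pics/s2c.png',cv2.resize(a,None,fx=3.6,fy=3.6,interpolation=cv2.INTER_CUBIC))
E
```

```text
[ 0.56873852 -0.23444817  0.0106887 ] [-2.04350304  0.60895416 -7.0776162 ]
```

View pics/s2c.png

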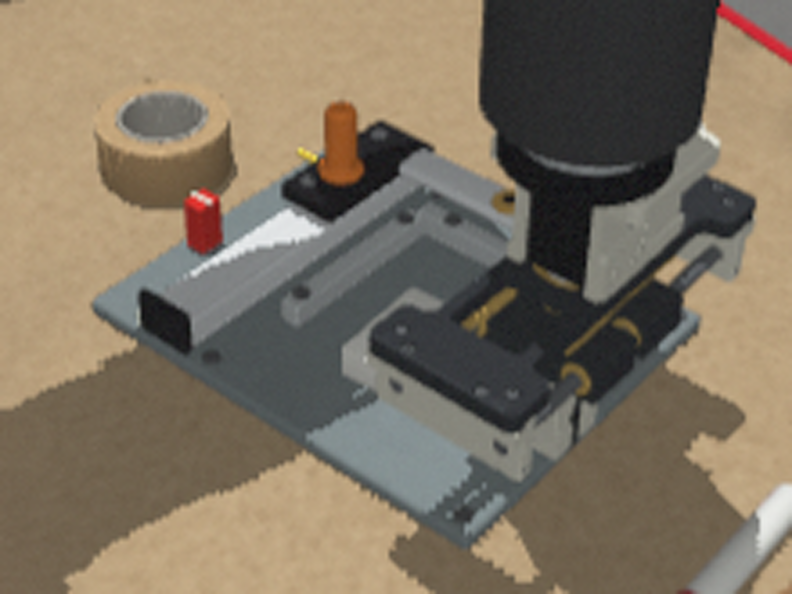

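{"name": "step_arm", "arguments": {"rows": [[1, [-1, 3, 4], [0, 0, 0]], [1, [-2.3, 6.6, 4], [0, 0, 0]], [1, [-4, 11.3, 4], [0, 0, 0]], [1, [-5, 14.2, 4], [0, 0, 0]], [1, [-6, 17, 4], [0, 0, 0]]]}}

```text
clock: 3.12
tool_pos: [0.5658, -0.2175, 0.0245]
orientation: [-179.9, -0.1, -70.7]
force: [-0.5, -1.3, 0.9]
opening: 0.0004
gripper_force: 0.5
```

{"name": "step_arm", "arguments": {"rows": [[1, [-1, 2.8, 0], [0, 0, 0]], [1, [-2.3, 6.6, 0], [0, 0, 0]], [1, [-3.3, 9.4, 0], [0, 0, 0]], [1, [-4.3, 12.3, 0], [0, 0, 0]], [1, [-5.3, 15.1, 0], [0, 0, 0]]]}}

```text
clock: 3.53
tool_pos: [0.56, -0.2027, 0.0228]
orientation: [-180.0, -0.0, -70.7]
force: [0.4, -2.5, 2.2]
opening: 0.0003
gripper_force: 1.0
```

{"name": "step_arm", "arguments": {"rows": [[1, [-1, 2.8, 0], [0, 0, 0]], [1, [-2, 5.7, 0], [0, 0, 0]], [1, [-3, 8.5, 0], [0, 0, 0]], [1, [-4, 11.3, 0], [0, 0, 0]], [1, [-4.6, 13.2, 0], [0, 0, 0]]]}}

```text
clock: 3.95
tool_pos: [0.5548, -0.1893, 0.0223]
orientation: [180.0, 0.0, -70.7]
force: [-0.4, -1.6, 0.9]
opening: 0.0003
gripper_force: 0.3
```

{"name": "step_arm", "arguments": {"rows": [[1, [-0.3, 1, 0], [0, 0, 0]], [1, [-0.7, 2, 0], [0, 0, 0]], [1, [-1, 3, 0], [0, 0, 0]], [1, [-1.3, 3.8, 0], [0, 0, 0]], [1, [-1.7, 4.7, 0], [0, 0, 0]]]}}

```text
clock: 4.37
tool_pos: [0.5535, -0.1849, 0.0224]
orientation: [180.0, 0.0, -70.7]
force: [-0.4, -0.6, -0.4]
opening: 0.0006
gripper_force: 0.2
```

{"name": "step_arm", "arguments": {"rows": [[1, [-0.2, 0.6, 0], [0, 0, 0]], [1, [-0.4, 1.1, 0], [0, 0, 0]], [1, [-0.6, 1.6, 0], [0, 0, 0]], [1, [-0.8, 2.2, 0], [0, 0, 0]], [1, [-1, 2.8, 0], [0, 0, 0]]]}}

```text
clock: 4.78
tool_pos: [0.5528, -0.1823, 0.0226]
orientation: [-180.0, -0.0, -70.7]
force: [1.7, -3.6, -0.4]
opening: 0.0
gripper_force: 1.9
```

{"name": "step_arm", "arguments": {"rows": [[1, [-0.2, 0.6, 0], [0, 0, 0]], [1, [-0.4, 1.1, 0], [0, 0, 0]], [1, [-0.5, 1.5, 0], [0, 0, 0]], [1, [-0.6, 1.9, 0], [0, 0, 0]], [1, [-0.6, 1.9, 0], [0, 0, 0]]]}}

```text
clock: 5.2
tool_pos: [0.5528, -0.1819, 0.0233]
orientation: [-180.0, -0.1, -70.7]
force: [1.8, -11.3, 1.4]
opening: 0.0004
gripper_force: 5.7
```

```bash
python3 - <<'E'
from h import *
import time
o=ctrl.get_obs();print(o['tool_pos'],o['force'])
im=snap('side','s3.png');a=cv2.imread('pics/s3.png')[192:357,202:422];cv2.imwrite('pics/s3c.png',cv2.resize(a,None,fx=3.6,fy=3.6,interpolation=cv2.INTER_CUBIC))
E
```

```text
[ 0.55284759 -0.18192672  0.02327604] [  1.78868764 -11.25597222   1.37261783]
```

View pics/s3c.png

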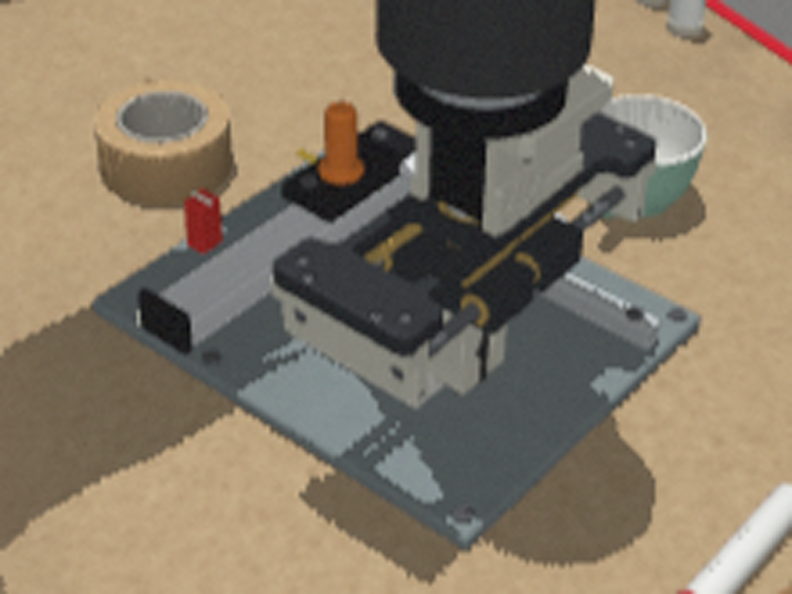

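{"name": "step_arm", "arguments": {"rows": [[1, [3.3, -9.4, 0], [0, 0, 0]], [1, [4, -12, 25], [0, 0, 0]], [1, [4, -12, 55], [0, 0, 0]], [1, [-28, 2, 55], [0, 0, 0]], [1, [-60, 15, 55], [0, 0, 0]]]}}

```text
clock: 5.67
tool_pos: [0.4936, -0.1654, 0.0787]
orientation: [-179.8, -0.1, -70.8]
force: [-1.4, 0.8, -0.4]
opening: 0.0004
gripper_force: 0.0
```

{"name": "step_arm", "arguments": {"rows": [[1, [-21, 8, 0], [0, 0, 0]], [1, [-21, 8, 0], [0, 0, 0]], [1, [-21, 8, -20], [0, 0, 0]], [1, [-21, 8, -40], [0, 0, 0]], [1, [-21, 8, -57], [0, 0, 0]]]}}

```text
clock: 6.08
tool_pos: [0.4713, -0.1572, 0.0201]
orientation: [-179.9, 0.0, -70.7]
force: [0.3, -0.1, 0.1]
opening: 0.0005
gripper_force: 0.0
```

```bash
cat >> fit.py <<'E'
J=(.5566,-.1235,np.radians(19.3))
def injig(X):
    d=np.array(X[:2])-J[:2];c,s=np.cos(J[2]),np.sin(J[2]);return np.round([c*d[0]+s*d[1],-s*d[0]+c*d[1]],4)
E
python3 - <<'E'
from fit import *
o=ctrl.get_obs();print(o['tool_pos'],o['force'],injig(o['tool_pos']))
E
```

```text
[ 0.47127467 -0.15724657  0.02012082] [ 0.30710209 -0.0912674   0.0855537 ] [-0.0917 -0.0036]
```

{"name": "step_arm", "arguments": {"rows": [[1, [3.8, 1.3, 0], [0, 0, 0]], [1, [7.6, 2.6, 0], [0, 0, 0]], [1, [11.3, 4, 0], [0, 0, 0]], [1, [14.2, 5, 0], [0, 0, 0]], [1, [17, 6, 0], [0, 0, 0]]]}}

```text
clock: 6.5
tool_pos: [0.4893, -0.1511, 0.0215]
orientation: [-179.9, -0.0, -70.7]
force: [0.4, -0.3, 0.6]
opening: 0.0005
gripper_force: 0.0
```

{"name": "step_arm", "arguments": {"rows": [[1, [2.8, 1, 0], [0, 0, 0]], [1, [5.7, 2, 0], [0, 0, 0]], [1, [8.5, 3, 0], [0, 0, 0]], [1, [11.3, 4, 0], [0, 0, 0]], [1, [14.2, 5, 0], [0, 0, 0]]]}}

```text
clock: 6.92
tool_pos: [0.5021, -0.1462, 0.0206]
orientation: [180.0, 0.0, -70.7]
force: [-1.0, 0.7, 1.5]
opening: 0.0004
gripper_force: 0.4
```

{"name": "step_arm", "arguments": {"rows": [[1, [2.8, 1, 0], [0, 0, 0]], [1, [5.7, 2, 0], [0, 0, 0]], [1, [8.5, 3, 0], [0, 0, 0]], [1, [11.3, 4, 0], [0, 0, 0]], [1, [14.2, 5, 0], [0, 0, 0]]]}}

```text
clock: 7.33
tool_pos: [0.5166, -0.1412, 0.0205]
orientation: [180.0, 0.0, -70.7]
force: [-0.6, -1.4, 1.2]
opening: 0.0004
gripper_force: 0.4
```

{"name": "step_arm", "arguments": {"rows": [[1, [2.8, 1, 0], [0, 0, 0]], [1, [5.2, 1.8, 0], [0, 0, 0]], [1, [7.5, 2.6, 0], [0, 0, 0]], [1, [9.4, 3.3, 0], [0, 0, 0]], [1, [11.3, 4, 0], [0, 0, 0]]]}}

```text
clock: 7.75
tool_pos: [0.5278, -0.1372, 0.0205]
orientation: [180.0, 0.0, -70.7]
force: [-0.5, -0.0, -0.6]
opening: 0.0008
gripper_force: 0.3
```

{"name": "step_arm", "arguments": {"rows": [[1, [1.4, 0.5, 0], [0, 0, 0]], [1, [2.8, 1, 0], [0, 0, 0]], [1, [4.2, 1.5, 0], [0, 0, 0]], [1, [5.4, 1.9, 0], [0, 0, 0]], [1, [6.6, 2.3, 0], [0, 0, 0]]]}}

```text
clock: 8.17
tool_pos: [0.5343, -0.1349, 0.0205]
orientation: [180.0, 0.0, -70.7]
force: [-0.5, 0.0, -1.3]
opening: 0.0001
gripper_force: 0.2
```

{"name": "step_arm", "arguments": {"rows": [[1, [0.6, 0.2, 0], [0, 0, 0]], [1, [1.1, 0.4, 0], [0, 0, 0]], [1, [1.6, 0.6, 0], [0, 0, 0]], [1, [2.2, 0.8, 0], [0, 0, 0]], [1, [2.8, 1, 0], [0, 0, 0]]]}}

```text
clock: 8.58
tool_pos: [0.537, -0.134, 0.0205]
orientation: [180.0, 0.0, -70.7]
force: [0.4, 0.5, 0.0]
opening: 0.0003
gripper_force: 0.2
```

{"name": "step_arm", "arguments": {"rows": [[1, [0.6, 0.2, 0], [0, 0, 0]], [1, [1.1, 0.4, 0], [0, 0, 0]], [1, [1.6, 0.6, 0], [0, 0, 0]], [1, [2.2, 0.8, 0], [0, 0, 0]], [1, [2.8, 1, 0], [0, 0, 0]]]}}

```text
clock: 9.0
tool_pos: [0.5399, -0.133, 0.0206]
orientation: [-180.0, 0.0, -70.7]
force: [-0.0, 0.5, 0.0]
opening: 0.0004
gripper_force: 0.3
```

{"name": "step_arm", "arguments": {"rows": [[1, [0.4, 0.1, 0], [0, 0, 0]], [1, [0.8, 0.3, 0], [0, 0, 0]], [1, [1.1, 0.4, 0], [0, 0, 0]], [1, [1.4, 0.5, 0], [0, 0, 0]], [1, [1.4, 0.5, 0], [0, 0, 0]]]}}

```text
clock: 9.42
tool_pos: [0.5413, -0.1324, 0.0206]
orientation: [-180.0, -0.0, -70.7]
force: [-1.0, -1.2, -0.2]
opening: 0.0003
gripper_force: 0.2
```

{"name": "step_arm", "arguments": {"rows": [[1, [0.5, 0.2, 0], [0, 0, 0]], [1, [1.0, 0.4, 0], [0, 0, 0]], [1, [1.5, 0.5, 0], [0, 0, 0]], [1, [1.9, 0.7, 0], [0, 0, 0]], [1, [1.9, 0.7, 0], [0, 0, 0]]]}}

```text
clock: 9.83
tool_pos: [0.5433, -0.1317, 0.0205]
orientation: [-180.0, -0.0, -70.7]
force: [-0.6, 0.4, 0.2]
opening: 0.0004
gripper_force: 0.1
```

{"name": "step_arm", "arguments": {"rows": [[1, [0.5, 0.2, 0], [0, 0, 0]], [1, [1.0, 0.4, 0], [0, 0, 0]], [1, [1.5, 0.5, 0], [0, 0, 0]], [1, [1.9, 0.7, 0], [0, 0, 0]], [1, [1.9, 0.7, 0], [0, 0, 0]]]}}

```text
clock: 10.25
tool_pos: [0.5449, -0.1312, 0.0205]
orientation: [180.0, 0.0, -70.7]
force: [-1.3, -0.5, 0.4]
opening: 0.0008
gripper_force: 0.7
```

```bash
python3 - <<'E'
from fit import *
o=ctrl.get_obs();print(o['tool_pos'],o['force'],injig(o['tool_pos']))
im=snap('scene','c4.png');a=cv2.imread('pics/c4.png')[205:325,240:400];b=cv2.resize(a,None,fx=2.5,fy=2.5,interpolation=cv2.INTER_CUBIC)
im=snap('wrist','w4.png');w=cv2.imread('pics/w4.png')[::2,::2];w=cv2.resize(w,(400,300),interpolation=cv2.INTER_AREA)
cv2.imwrite('pics/m4.png',np.hstack([b,w]))
E
```

```text
[ 0.54491141 -0.13115401  0.02052278] [-1.25929259 -0.45616478  0.42345343] [-0.0136 -0.0034]
```

View pics/m4.png

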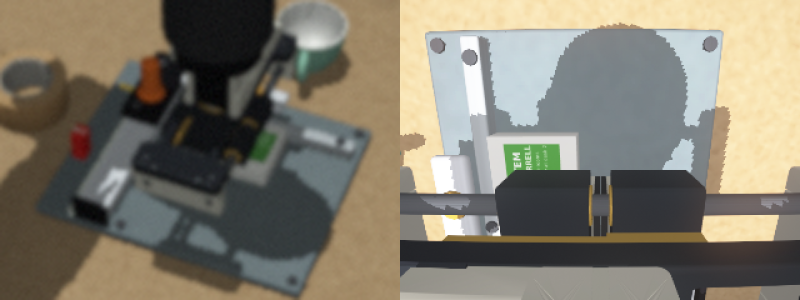

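The wrist view (right half) shows the pad edge at about x=490, only just short of the rear stop's edge at about x=485. I'll keep pushing.

{"name": "step_arm", "arguments": {"rows": [[1, [0.5, 0.2, 0], [0, 0, 0]], [1, [1.0, 0.4, 0], [0, 0, 0]], [1, [1.5, 0.5, 0], [0, 0, 0]], [1, [1.9, 0.7, 0], [0, 0, 0]], [1, [1.9, 0.7, 0], [0, 0, 0]]]}}

```text
clock: 10.77
tool_pos: [0.545, -0.131, 0.0204]
orientation: [179.8, 0.0, -70.7]
force: [-6.9, -4.1, 5.5]
opening: 0.0004
gripper_force: 3.7
```

{"name": "step_arm", "arguments": {"rows": [[1, [0.3, 0.1, 0], [0, 0, 0]], [1, [0.6, 0.2, 0], [0, 0, 0]], [1, [0.9, 0.3, 0], [0, 0, 0]], [1, [1.2, 0.4, 0], [0, 0, 0]], [1, [1.2, 0.4, 0], [0, 0, 0]]]}}

```text
clock: 11.18
tool_pos: [0.545, -0.131, 0.0203]
orientation: [179.7, 0.1, -70.7]
force: [-10.0, -4.6, 7.9]
opening: 0.0004
gripper_force: 5.3
```

{"name": "step_arm", "arguments": {"rows": [[1, [-8, -2.8, 0], [0, 0, 0]], [1, [-11, -3.8, 15], [0, 0, 0]], [1, [-11, -3.8, 50], [0, 0, 0]], [1, [15, -25, 55], [0, 0, 0]], [1, [42, -46, 55], [0, 0, 0]]]}}

```text
clock: 11.6
tool_pos: [0.5928, -0.1757, 0.0798]
orientation: [-179.6, -0.1, -70.5]
force: [1.9, 1.0, 0.4]
opening: 0.001
gripper_force: 0.0
```

{"name": "step_arm", "arguments": {"rows": [[1, [23, -20, 0], [0, 0, 0]], [1, [23, -20, 0], [0, 0, 0]], [1, [23, -20, -20], [0, 0, 0]], [1, [23, -20, -40], [0, 0, 0]], [1, [23, -20, -55], [0, 0, 0]]]}}

```text
clock: 12.02
tool_pos: [0.6132, -0.1959, 0.0192]
orientation: [-179.9, 0.0, -70.7]
force: [0.5, 0.3, -0.0]
opening: 0.0001
gripper_force: 0.0
```

```bash
python3 - <<'E'
from fit import *
o=ctrl.get_obs();print(o['tool_pos'],o['force'],injig(o['tool_pos']))
E
```

```text
[ 0.61324587 -0.19594985  0.01921105] [ 0.45092041  0.33523434 -0.03132527] [ 0.0295 -0.0871]
```

{"name": "step_arm", "arguments": {"rows": [[1, [-2.5, 7, 0], [0, 0, 0]], [1, [-4.6, 13, 0], [0, 0, 0]], [1, [-6.3, 18, 0], [0, 0, 0]], [1, [-8, 23, 0], [0, 0, 0]], [1, [-9.2, 26.4, 0], [0, 0, 0]]]}}

```text
clock: 12.43
tool_pos: [0.6046, -0.1686, 0.0219]
orientation: [-179.9, -0.0, -70.6]
force: [-0.1, -0.2, 0.1]
opening: 0.0001
gripper_force: 0.0
```

{"name": "step_arm", "arguments": {"rows": [[1, [-0.4, 1.1, 0], [0, 0, 0]], [1, [-0.8, 2.3, 0], [0, 0, 0]], [1, [-1.1, 3.3, 0], [0, 0, 0]], [1, [-1.4, 4, 0], [0, 0, 0]], [1, [-1.6, 4.6, 0], [0, 0, 0]]]}}

```text
clock: 12.85
tool_pos: [0.6024, -0.1651, 0.0206]
orientation: [-180.0, -0.0, -70.7]
force: [0.7, -3.5, 0.5]
opening: 0.0004
gripper_force: 1.4
```

```bash
python3 - <<'E'
from fit import *
o=ctrl.get_obs();print(o['tool_pos'],o['force'],injig(o['tool_pos']))
E
```

```text
[ 0.60239982 -0.16507411  0.02062809] [ 0.74202329 -3.47488835  0.54610599] [ 0.0295 -0.0544]
```

{"name": "step_arm", "arguments": {"rows": [[1, [-0.3, 0.8, 0], [0, 0, 0]], [1, [-0.6, 1.6, 0], [0, 0, 0]], [1, [-0.9, 2.4, 0], [0, 0, 0]], [1, [-0.9, 2.4, 0], [0, 0, 0]], [1, [-0.9, 2.4, 0], [0, 0, 0]]]}}

```text
clock: 13.27
tool_pos: [0.6024, -0.1648, 0.0211]
orientation: [-180.0, -0.2, -70.7]
force: [2.5, -11.1, -0.2]
opening: 0.0004
gripper_force: 6.0
```

```bash
python3 - <<'E'
from fit import *
o=ctrl.get_obs();print(o['tool_pos'],o['force'],injig(o['tool_pos']))
E
```

```text
[ 0.60236156 -0.16481827  0.02114459] [  2.45665814 -11.05550646  -0.2181708 ] [ 0.0295 -0.0541]
```

{"name": "step_arm", "arguments": {"rows": [[1, [3, -8, 0], [0, 0, 0]], [1, [3, -9, 25], [0, 0, 0]], [0.5, [3, -9, 65], [0, 0, 0]], [0, [3, -9, 100], [0, 0, 0]], [0, [-5, 20, 115], [0, 0, 0]]]}}

```text
clock: 13.68
tool_pos: [0.5995, -0.1457, 0.1402]
orientation: [-179.7, -0.2, -70.8]
force: [1.9, 1.2, 2.1]
opening: 0.0144
gripper_force: 0.0
```

{"name": "step_arm", "arguments": {"rows": [[0, [-10, 35, 0], [0, 0, 0]], [0, [-20, 70, 0], [0, 0, 0]], [0, [-28, 105, 0], [0, 0, 0]], [0, [-31, 114, 0], [0, 0, 0]], [0, [-31, 114, 0], [0, 0, 0]]]}}

```text
clock: 14.1
tool_pos: [0.565, -0.0264, 0.1359]
orientation: [-180.0, 0.0, -70.5]
force: [-0.2, 0.0, 0.7]
opening: 0.0482
gripper_force: 0.0
```

```bash
python3 - <<'E'
from fit import *
o=ctrl.get_obs();print(o['tool_pos'],o['force'],injig(o['tool_pos']),o['opening'])
im=snap('wrist','w5.png')
J=list(J)
q=[(-.03,.0425,.029),(.03,.0425,.029),(.03,-.0425,.029),(-.03,-.0425,.029)]
print(proj('wrist',T(J,[(.03+a,-.0025+b,c) for a,b,c in q])).round(0))
snap('side','s5.png')
b=cv2.resize(cv2.imread('pics/s5.png')[212:332,222:382],None,fx=2.5,fy=2.5,interpolation=cv2.INTER_CUBIC)
w=cv2.resize(cv2.imread('pics/w5.png')[0:300,150:550],(400,300))
cv2.imwrite('pics/m5.png',np.hstack([b,w]))
E
```

```text
[ 0.56503243 -0.02635832  0.13586694] [-0.22577739  0.03236884  0.69709543] [0.0401 0.0889] 0.0482089196583917
[[376. 175.]
 [290. 175.]
 [288.  43.]
 [381.  43.]]
```

View pics/m5.png

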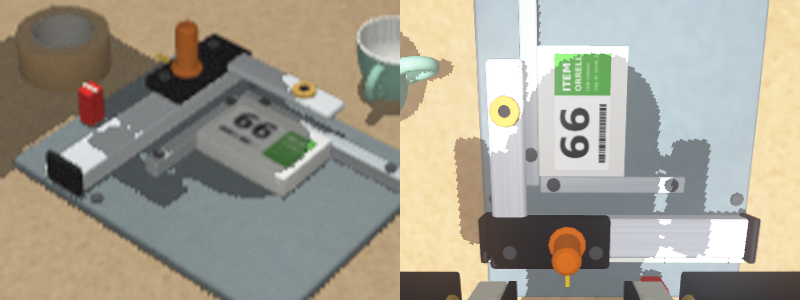

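The pad sits flush on both stops in the wrist view: top corners at about (290,45), (380,45) and (374,177) in full-frame pixels, against a prediction of (288,43), (381,43) and (376,175). I'll measure the mark against the pointer by colour.

```bash
python3 - <<'E'
from fit import *
w=cv2.imread('pics/w5.png').astype(int)
B,G,R=w[...,0],w[...,1],w[...,2]
r=(R>120)&(G<70)&(B<70);r[:250]=0;r[:,:330]=0;r[:,480:]=0
y,x=np.nonzero(r);print('red',len(x),[(v,x[y==v].min(),x[y==v].max()) for v in np.unique(y)])
ye=(R>150)&(G>120)&(B<90);ye[:250]=0;ye[:,:290]=0;ye[:,345:]=0
y,x=np.nonzero(ye);print('yel',[(v,x[y==v].min(),x[y==v].max()) for v in np.unique(y)])
wh=w[280:300,385:425].min(2);print(wh[::2,::2])
# mark from side and scene, relative to pointer/white line pixels
for n,f,s in (('side','side0.png',(238,262,235,270)),('scene','scene0.png',(262,282,250,272))):
    a=cv2.imread('pics/'+f).astype(int)
    m=(a[...,2]>120)&(a[...,1]>120)&(a[...,0]>120);rr=(a[...,2]>120)&(a[...,1]<70)
    x0,x1,y0,y1=s; y,x=np.nonzero(rr[y0:y1,x0:x1]);print(n,'red',x.min()+x0,x.max()+x0,y.min()+y0,y.max()+y0)
E
```

```text
red 76 [(np.int64(277), np.int64(392), np.int64(408)), (np.int64(278), np.int64(392), np.int64(409)), (np.int64(279), np.int64(391), np.int64(410)), (np.int64(280), np.int64(391), np.int64(411))]
yel [(np.int64(275), np.int64(317), np.int64(318)), (np.int64(276), np.int64(315), np.int64(318)), (np.int64(277), np.int64(315), np.int64(318)), (np.int64(278), np.int64(315), np.int64(318)), (np.int64(279), np.int64(315), np.int64(318)), (np.int64(280), np.int64(315), np.int64(318)), (np.int64(281), np.int64(315), np.int64(318)), (np.int64(282), np.int64(315), np.int64(318)), (np.int64(283), np.int64(315), np.int64(318)), (np.int64(284), np.int64(315), np.int64(318)), (np.int64(285), np.int64(315), np.int64(318)), (np.int64(286), np.int64(315), np.int64(318)), (np.int64(348), np.int64(325), np.int64(325)), (np.int64(353), np.int64(314), np.int64(314)), (np.int64(355), np.int64(312), np.int64(312)), (np.int64(365), np.int64(301), np.int64(301)), (np.int64(377), np.int64(296), np.int64(310))]
[[116 116 117  68  57  59  59  60  61  62  62  64  63  62 190 189 189 189
  191 192]
 [140 140 141 141 141 141 142 142 142 142 142 142 142 126 109 190 188 189
  189 189]
 [135 140 141 141 141 141 141 141 141 142 142 143 142 142  98 184 190 187
  188 189]
 [124 140 140 141 140 141 141 141 141 141 142 142 143 142 143  71 190 187
  188 191]
 [105 135 140 140 140 140 141 141 141 141 142 142 142 142 142 126 109 190
  190 191]
 [ 53 124 140 140 141 140 141 141 141 141 141 141 142 141 142 142  97 191
  189 191]
 [ 52 107 135 139 140 140 140 141 140 141 141 141 141 141 142 141 141 154
  186 189]
 [ 52  74 125 131 139 140 140 140 140 141 140 141 141 141 141 141 141 154
  186 186]
 [ 51  51 116 130 135 137 140 140 140 140 140 140 141 141 141 141 141 141
  157 177]
 [ 51  51  76 132 136 139 143 148 142 140 140 140 140 140 140 140 140 140
  141 162]]
side red 253 261 244 261
scene red 269 274 258 260
```

{"name": "step_arm", "arguments": {"rows": [[0, [1, -3, 0], [0, 0, 0]], [0, [1, -3, 0], [0, 0, 0]], [0, [1, -3, 0], [0, 0, 0]], [0, [1, -3, 0], [0, 0, 0]], [0, [1, -3, 0], [0, 0, 0]]]}}

```text
clock: 14.62
tool_pos: [0.5665, -0.0322, 0.1353]
orientation: [180.0, 0.0, -70.8]
force: [-0.5, -0.7, -1.1]
opening: 0.0864
gripper_force: 0.0
```

```bash
python3 - <<'E'
from fit import *
o=ctrl.get_obs();print(o['tool_pos'],o['force'],injig(o['tool_pos']),o['opening'])
E
```

```text
[ 0.56645179 -0.03223243  0.13532613] [-0.47656448 -0.66564746 -1.1404315 ] [0.0395 0.0829] 0.0864296501365465
```

{"name": "step_arm", "arguments": {"rows": [[0, [-0.5, 2, -15], [0, 0, 0]], [0, [-0.5, 2, -35], [0, 0, 0]], [0, [-0.5, 2, -55], [0, 0, 0]], [0, [-0.5, 2, -70], [0, 0, 0]], [0, [-0.5, 2, -80], [0, 0, 0]]]}}

```text
clock: 15.03
tool_pos: [0.5651, -0.0299, 0.0539]
orientation: [179.9, 0.0, -70.7]
force: [-1.2, -0.1, -0.8]
opening: 0.0877
gripper_force: 0.0
```

{"name": "step_arm", "arguments": {"rows": [[1, [0, 0, 0], [0, 0, 0]], [1, [0, 0, 0], [0, 0, 0]], [1, [0, 0, 0], [0, 0, 0]], [1, [0, 0, 0], [0, 0, 0]], [1, [0, 0, 0], [0, 0, 0]]]}}

```text
clock: 15.45
tool_pos: [0.5666, -0.0295, 0.0565]
orientation: [-179.9, -0.0, -70.7]
force: [0.2, 0.1, 0.0]
opening: 0.06
gripper_force: 0.0
```

{"name": "step_arm", "arguments": {"rows": [[1, [0, 0, 0], [0, 0, 0]], [1, [0, 0, 0], [0, 0, 0]], [1, [0, 0, 0], [0, 0, 0]], [1, [0, 0, 0], [0, 0, 0]], [1, [0, 0, 0], [0, 0, 0]]]}}

```text
clock: 15.87
tool_pos: [0.566, -0.0296, 0.0556]
orientation: [-180.0, -0.0, -70.7]
force: [-0.7, 0.0, -0.8]
opening: 0.0266
gripper_force: 0.0
```

{"name": "step_arm", "arguments": {"rows": [[1, [0, 0, 0], [0, 0, 0]], [1, [0, 0, 0], [0, 0, 0]], [1, [0, 0, 0], [0, 0, 0]], [1, [0, 0, 0], [0, 0, 0]], [1, [0, 0, 0], [0, 0, 0]]]}}

```text
clock: 16.28
tool_pos: [0.5672, -0.0291, 0.0557]
orientation: [-179.9, -0.0, -70.7]
force: [5.9, 1.4, -3.5]
opening: 0.0171
gripper_force: 30.0
```

```bash
python3 - <<'E'
from fit import *
o=ctrl.get_obs();print(o['tool_pos'],o['force'],injig(o['tool_pos']),o['opening'],o['gripper_force'])
E
```

```text
[ 0.5671866  -0.02912973  0.05569775] [ 5.87715565  1.3728623  -3.50026696] [0.0412 0.0856] 0.017059393975606563 30.000835640821606
```

{"name": "step_arm", "arguments": {"rows": [[1, [-3.8, -1.3, 0], [0, 0, 0]], [1, [-9.4, -3.3, 0], [0, 0, 0]], [1, [-15, -5.3, 0], [0, 0, 0]], [1, [-20.8, -7.3, 0], [0, 0, 0]], [1, [-26.4, -9.3, 0], [0, 0, 0]]]}}

```text
clock: 16.7
tool_pos: [0.5412, -0.0383, 0.0557]
orientation: [-179.8, -0.0, -70.7]
force: [7.3, 1.4, -6.5]
opening: 0.0172
gripper_force: 30.0
```

{"name": "step_arm", "arguments": {"rows": [[1, [-5.7, -2, 0], [0, 0, 0]], [1, [-11.3, -4, 0], [0, 0, 0]], [1, [-17, -6, 0], [0, 0, 0]], [1, [-22.7, -7.9, 0], [0, 0, 0]], [1, [-27.4, -9.6, 0], [0, 0, 0]]]}}

```text
clock: 17.12
tool_pos: [0.5144, -0.0477, 0.0558]
orientation: [-179.7, -0.0, -70.7]
force: [9.2, 1.4, -10.5]
opening: 0.0172
gripper_force: 30.0
```

{"name": "step_arm", "arguments": {"rows": [[1, [-3, -1, 0], [0, 0, 0]], [1, [-5, -1.8, 0], [0, 0, 0]], [1, [-6.2, -2.2, 0], [0, 0, 0]], [1, [-6.6, -2.3, 0], [0, 0, 0]], [1, [-6.6, -2.3, 0], [0, 0, 0]]]}}

```text
clock: 17.53
tool_pos: [0.508, -0.05, 0.0557]
orientation: [-179.7, -0.0, -70.7]
force: [10.0, 2.3, -10.5]
opening: 0.0173
gripper_force: 30.0
```

```bash
python3 - <<'E'
from fit import *
o=ctrl.get_obs();print(o['tool_pos'],o['force'],injig(o['tool_pos']),o['opening'],o['gripper_force'])
for n in('side','scene','wrist'): snap(n,n[:2]+'6.png')
p=cv2.resize(cv2.imread('pics/si6.png')[230:275,235:295],(400,300),interpolation=cv2.INTER_CUBIC)
q=cv2.resize(cv2.imread('pics/sc6.png')[235:280,255:315],(400,300),interpolation=cv2.INTER_CUBIC)
r=cv2.resize(cv2.imread('pics/si6.png')[212:332,222:382],(400,300),interpolation=cv2.INTER_CUBIC)
s=cv2.resize(cv2.imread('pics/wr6.png'),(400,300),interpolation=cv2.INTER_AREA)
cv2.imwrite('pics/m6.png',np.vstack([np.hstack([p,q]),np.hstack([r,s])]))
E
```

```text
[ 0.50800234 -0.0499682   0.0557251 ] [ 10.03537497   2.29514653 -10.54240494] [-0.0216  0.0855] 0.017257114475203558 30.00060723745264
```

View pics/m6.png

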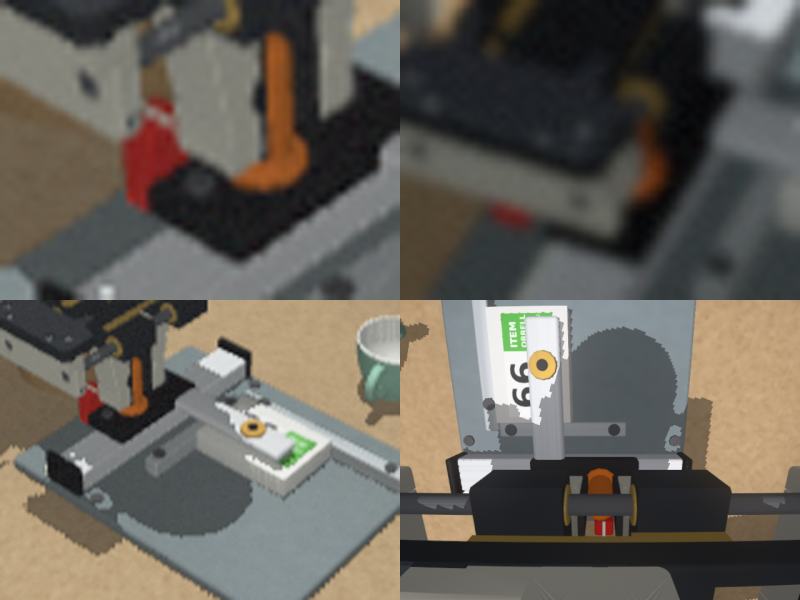

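The guide has followed (bush over the pad, pad still home), and the wrist view shows the red mark directly beyond the post, at about (326,360) full-frame. I'll read the pixel colours there.

```bash
python3 - <<'E'
from fit import *
w=cv2.imread('pics/wr6.png').astype(int)
def ch(p):
    b,g,r=p
    if r>140 and g>110 and b<90: return 'Y'
    if min(p)>140: return 'W'
    if r>100 and g<60: return 'R'
    if r>130 and g>50 and b<60: return 'o'
    return '.' if max(p)<90 else '-'
for y in range(336,388): print(y,''.join(ch(w[y,x]) for x in range(296,356)))
print(proj('wrist',T(J,[(-.0225,.117,.044),(-.0245,.118,.042),(-.0245,.132,.042),(-.0165,.118,.042),(-.0325,.118,.042)])).round(1))
E
```

```text
336 ............................................................
337 ............................................................
338 ............................................................
339 ............................................................
340 ............................................................
341 ............................................................
342 ............................................................
343 ............................................................
344 ............................................................
345 .........--------------------------------...................
346 ........--ooooooooooooooooooooooooooooo-RRRR-...............
347 .........---ooooooooooooooooooooooooo--RRRRR-...............
348 ..........---ooooooooooooooooooooooo-RRRRRRR-...............
349 ...........---ooooooooooooooooooo---RRRRRRRR-...............
350 ............-----ooooooooooooooo-RRRRRRRRRRR-...............
351 ...............-RRR-oooooo----RRRRRRRRRRRRRR-...............
352 ................-RRRRRRRRRRRRRRRRRRRRRRRRRRR-...........
[... 1655 characters left out ...]
----------------------------...........
379 ------------------------------------------------------------
380 ------------------------------------------------------------
381 ------------------------------------------------------------
382 ------------------------------------------------------------
383 ------------------------------------------------------------
384 ------------------------------------------------------------
385 ------------------------------------------------------------
386 ------------------------------------------------------------
387 ............................................................
[[320.4 346.9]
 [324.3 346.6]
 [324.2 370.3]
 [308.8 346.6]
 [339.9 346.6]]
```

{"name": "step_arm", "arguments": {"rows": [[1, [-1, -0.3, 0], [0, 0, 0]], [1, [-2, -0.7, 0], [0, 0, 0]], [1, [-3, -1, 0], [0, 0, 0]], [1, [-3.5, -1.2, 0], [0, 0, 0]], [1, [-3.5, -1.2, 0], [0, 0, 0]]]}}

```text
clock: 18.1
tool_pos: [0.5047, -0.0511, 0.0557]
orientation: [-179.7, -0.0, -70.7]
force: [9.3, 1.2, -10.2]
opening: 0.0171
gripper_force: 30.0
```

{"name": "step_arm", "arguments": {"rows": [[1, [0, 0, 0], [0, 0, 0]], [1, [0, 0, 0], [0, 0, 0]], [1, [0, 0, 0], [0, 0, 0]], [1, [0, 0, 0], [0, 0, 0]], [1, [0, 0, 0], [0, 0, 0]]]}}

```text
clock: 18.52
tool_pos: [0.5047, -0.0511, 0.0557]
orientation: [-179.7, -0.0, -70.7]
force: [9.4, 1.7, -10.4]
opening: 0.0171
gripper_force: 30.0
```

```bash
python3 - <<'E'
from fit import *
o=ctrl.get_obs();x=injig(o['tool_pos']);print(o['tool_pos'],o['force'],x,o['opening'],o['gripper_force'],max(abs(np.array(o['qvel']))))
snap('wrist','w7.png');w=cv2.imread('pics/w7.png').astype(int)
for y in (346,348,350,351,352,356,364): print(y,''.join('W' if min(p)>140 else 'Y' if p[2]>140 and p[1]>110 and p[0]<90 else 'R' if p[2]>100 and p[1]<60 else 'o' if p[2]>130 and p[0]<60 else '.' for p in w[y,296:356]))
X=[(x[0],.117,.044),(x[0],.085,.087),(x[0]+.009,.085,.087),(x[0]-.009,.085,.087)]
print(proj('wrist',T(J,X)).round(1))
y=310;
for y in range(290,352,8):
  r=np.nonzero((w[y,280:360,2]>130)&(w[y,280:360,0]<60)&(w[y,280:360,1]>50))[0]; print(y,r.min()+280 if len(r) else 0,r.max()+280 if len(r) else 0)
# where pointer was in w5, in TCP frame
cm=ctrl.camera_model('wrist');Rc=np.array(cm['R']);tc=np.array(cm['t'])
from scipy.spatial.transform import Rotation as Ro
Rt=Ro.from_euler('xyz',o['orientation'],degrees=True).as_matrix();p=np.array(o['tool_pos'])
R5=Ro.from_euler('xyz',[180,0,-70.5],degrees=True).as_matrix();p5=np.array([.56503,-.02636,.13587])
M=Rc@Rt; t=Rc@p+tc           # tool->cam
Rw=M@R5.T; tw=t-Rw@p5
c5=dict(intrinsics=cm['intrinsics'],distortion=cm['distortion'],R=Rw,t=tw)
for uv,z in (((316.5,285),.044),((316.5,279),.044)): print('pointer at rest in J',injig(ray('',uv,z,c5)))
for uv in ((np.nonzero(w[360,296:356].min(1)>140)[0].mean()+296,360),): print('line in J',injig(ray('wrist',uv,.042)))
E
```

```text
[ 0.50468308 -0.05110716  0.05572198] [  9.36596606   1.70991103 -10.43395844] [-0.0251  0.0855] 0.017139946127073806 30.00057020341046 0.0857609104488273
346 ..........ooooooooooooooooooooooooooooo.....................
348 ..........R..ooooooooooooooooooooooo.R......................
350 ..........RRRRRR.ooooooooooooooo.RRRR.......................
351 ..........RRRRRRRRR.oooooo.o...RRRRRRR......................
352 ..........RRRRRRRRRRRRRRRRRRRRRRRRRRR.......................
356 ........RRRRRRRRRRRRR.WWW..RRRRRRRRRRRR.....................
364 .........RRRRRRRRRRRR.WWW..RRRRRRRRRRRR.....................
[[318.5 346.9]
 [317.6 330.8]
 [293.6 330.7]
 [341.6 330.8]]
290 302 338
298 0 0
306 0 0
314 0 0
322 0 0
330 0 0
338 0 0
346 306 334
pointer at rest in J [0.0416 0.1179]
pointer at rest in J [0.0416 0.1133]
line in J [-0.0253  0.1258]
```

The pointer is within about 0.5 mm of the white line (line at jig x = -25.3 mm, pointer at about -25.1 mm). The hold is steady at 30 N grip, so I'm handing in.

```bash
python3 -c "
from plant import ctrl
print(ctrl.close_job())"
```

```text
the job is handed in; nothing more can be done
None
```

I pushed the pad home against both stops, pulled the guide until its pointer was within about 0.5 mm of the white line by my measurement, and handed the job in at about 18.6 s still gripping it at 30 N; no verdict came back.

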